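# Stopper the small-mouthed solvent jar

### The arm

A 6-joint arm with a two-finger parallel gripper is mounted at the origin on the work surface. World frame = base frame: x ahead of the robot, y to its left, z up, the work surface at z = 0. Lengths are in m, angles in rad, forces in N, time in s.
With the tool pointing down it reaches from about 0.275 to 1 m from the base axis. Payload 8.4 kg.
Tool frame: the origin (TCP) lies on the centre line of the jaws, within the pads' length; the fingertips stand 17 mm ahead of it and the grasp point (between the pads) lies 2 mm behind it (bot.tcp_to_tips is the y of the fingertips in the tool frame, in m); y points along the fingers, z is the direction in which the jaws open and shut, and the axes are right-handed (so a half turn about y gives the same grasp; the last joint's range is limited). The gripper opens to 85 mm and grips with 20 to 120 N. Pads are 22 mm wide; open, the fingers measure 114 mm over their backs; the gripper's body (76 mm by 85 mm) begins 54 mm behind the grasp point. The pads swing forward as they close: fully open they stand 13 mm farther back than shut.
Start: joints at [1.155, 0.353, 1.633, -0, 1.155, -0.002], TCP at [0.251, 0.572, 0.248] pointing down, gripper open.
Joint ranges: [-2.63, 2.63], [-0.92, 2.1], [0.06, 2.66], [-1.3, 4.44], [0, 2.69], [-3.02, 3.02]. Speed limits (rad/s): [2.22, 2.22, 2.79, 3.14, 3.14, 3.14].

### API

Orientations are given as a unit quaternion [x, y, z, w].
In Python, from workcell import bot, hand, kinematics, get_obs, vision, hand_in gives the robot as it stands. The module is installed in compiled form; this text tells all that it offers. Calls block until the motion is done:
- bot.reach(position, orientation): joint-space move of the TCP to a pose.
- bot.servo_line(position, ori=None, velocity=0.15): straight line of the TCP; ori=None keeps the orientation; velocity is the mean speed in m/s.
- bot.goto_joints(angles): joint-space move.
- hand.move_gripper(opening, strength=None): finger opening in m; strength is the grip in N (None keeps the last); returns when the fingers have stopped.
- bot.dwell(seconds).
- kinematics.solve_ik(position, orientation): joint angles nearest the present ones, or None.
- get_obs(): the state.
- vision.read_camera(name): name is "scene" or "top" or "wrist"; returns a dict with "frame" (384x512x3 uint8, red, green, blue), "intrinsics" (3x3 intrinsics, pixels), "view" (4x4, takes a point from world to camera coordinates). Camera axes: x right, y down, z forward; pixel columns grow to the right and rows downward; lengths in m; the calibration is good to about 2 mm. The wrist camera is an equidistant fisheye: a pixel r from the principal point sees the ray r / f radians off the axis. A picture is of the moment at which its call begins. There is no depth.
A pose or a line that the arm cannot do raises bot.IKError and nothing moves.
- hand_in(): hands the job in, once; it reports no verdict.
The state is a dict: "time_s": time; "joint_pos": joint angles; "joint_vel": joint speeds; "joint_efforts": joint torques, N m; "position": TCP position; "orientation": TCP orientation; "wrist_force": force on the tool from outside, world axes, zero at the start; "ft_torque": the same for the moment, N m; "gripper_width": finger opening in m.
Only numpy, scipy, OpenCV 4.12 (cv2) and the standard library are available. Lean on these libraries where they do the work, as an engineer would, in place of code of your own. Each camera call takes 0.05 s, during which the arm holds its last target. There are 200 camera calls.

### The job

Take the smaller of the two turned wooden stoppers out of its slanted drying block and stand it upright in the mouth of the smaller stoneware jar, lowering it in, not dropping it, until its taper sits fully home. Let go of it and leave the larger stopper in its block.

Things in the scene. Friction and masses are not known exactly. Their poses are not given: they have to be found in the camera images.
- stopper: Smaller of two wooden stoppers, 70 g. Origin: centre of its foot; +z along its axis to the handle's end. Plug 22 mm wide at z = 0 growing to 44 at z = 45, rim to z = 50, straight handle 26 mm wide to z = 96. Starts with its foot 28 mm deep in the loose slanted bore of a fixed block (85 x 64 mm, 62 high), leaning 23 deg, handle toward the robot give or take 20 deg; draws out freely along its axis.
- jar_mouth (a point): Centre of the mouth of the smaller of two white stoneware jars, in its rim plane, 112 mm above the bench; z up. Jar upright and fixed, body 92 mm wide, 52 mm over the rim. Tapered socket matching the smaller stopper: 42 mm bore at the rim narrowing to 22 mm at 40 mm below. Fully home, the stopper is upright, its foot about 40 mm below this point, its plug's wide end 5 mm above the rim.
- big_stopper: The larger stopper, to be left alone: same form and length (96 mm), plug 36 to 66 mm wide, handle 32 mm wide. Origin and axes as for the smaller. It leans in the same way in a larger fixed block (100 x 82 mm, 68 high).
- big_jar_mouth (a point): Centre of the mouth of the larger stoneware jar, a bystander: same height (112 mm), body 116 mm wide, mouth bore 63 mm, 73 mm over the rim; fixed, z up.

How it is judged:
On the way:
1. the smaller stopper's plug is lowered into the jar's mouth while still held in the fingers (foot more than 20 mm below the rim, within 12 mm of the centre) (z of stopper in the frame of jar_mouth below -0.02 m and horizontal distance between stopper and jar_mouth below 0.012 m and contact force between the fingers and stopper above 0.5 N), for 0.1 s.
At the end, for the whole second after the job is handed in: The smaller stopper stands in the smaller jar's mouth with its foot at least 30 mm below the rim and within 10 mm of the mouth's centre line, within 10 degrees of upright, at rest; the larger stopper's foot is within 20 mm of where it began (z of stopper in the frame of jar_mouth below -0.03 m and horizontal distance between stopper and jar_mouth below 0.01 m and angle between stopper's own z axis and vertical below 0.175 rad and linear speed of stopper below 0.02 m/s and distance of big_stopper from where it was at the start of the episode below 0.02 m); the robot touches nothing.
It fails at once if the larger stopper is pulled out of its block (its foot moves more than 30 mm) (distance of big_stopper from where it was at the start of the episode above 0.03 m).
It also fails if it takes over 40 s, if anything falls off the work surface, if the arm or the gripper's body presses on something with over 40 N, if the wrist force passes 120 N, or if a joint passes its speed limit or range.

## Working session

There is one attempt and no reset: what is moved stays moved. The work goes in short steps, each a Python script; the robot and the scene stay as the last script left them, time stands still between calls to the robot, and variables do not carry over. Pictures are saved under pics/ and viewed, about 8 in all and at most 12, crops included, and the job is handed in when it is done.

```bash
mkdir -p pics && python3 - <<'E'
from workcell import *
import cv2,numpy as np,pickle
D={}
for n in("scene","top","wrist"):
    d=vision.read_camera(n);D[n]=d
    cv2.imwrite(f"pics/a_{n}.png",d["frame"][:,:,::-1])
    print(n,np.round(d["intrinsics"],1).tolist(),np.round(d["view"],4).tolist())
pickle.dump(D,open("a.pkl","wb"))
a=cv2.imread("pics/a_scene.png");b=cv2.imread("pics/a_top.png")
o=get_obs();print(o,bot.tcp_to_tips)
E
```

```text
scene [[440.4, 0.0, 253.1], [0.0, 440.4, 181.9], [0.0, 0.0, 1.0]] [[-0.0579, 0.9981, -0.0205, 0.0129], [0.7181, 0.0274, -0.6954, -0.3333], [-0.6935, -0.055, -0.7183, 1.3761], [0.0, 0.0, 0.0, 1.0]]
top [[373.8, 0.0, 254.8], [0.0, 373.8, 186.3], [0.0, 0.0, 1.0]] [[0.0152, -0.9999, 0.006, 0.0032], [-0.9932, -0.0158, -0.115, 0.5537], [0.115, -0.0042, -0.9934, 0.8721], [0.0, 0.0, 0.0, 1.0]]
wrist [[297.3, 0.0, 261.7], [0.0, 297.3, 193.9], [0.0, 0.0, 1.0]] [[0.4021, 0.9156, -0.0012, -0.6233], [0.87, -0.3817, 0.312, -0.0406], [0.2852, -0.1265, -0.9501, 0.3805], [0.0, 0.0, 0.0, 1.0]]
{'time_s': 0.15, 'joint_pos': array([ 1.15458920e+00,  3.53505797e-01,  1.63394437e+00,  1.59955431e-05,
        1.15514197e+00, -2.38928492e-03]), 'joint_vel': array([-0.00032054, -0.00299607, -0.00195177, -0.00135995, -0.00053781,
        0.00020661]), 'joint_efforts': array([ 2.41891030e-03, -6.05632138e+01, -3.42339456e+01,  8.85301961e-05,
        6.08022252e-03, -5.12107749e-05]), 'position': array([0.25117869, 0.57195976, 0.24773176]), 'orientation': array([ 0.69236865, -0.1453457 ,  0.14518874, -0.69167949]), 'wrist_force': array([ 0.65192247,  0.13146959, -0.13608114]), 'ft_torque': array([-0.00699262, -0.0039231 ,  0.07563389]), 'gripper_width': 0.08531960543479113} 0.017
```

View pics/a_top.png

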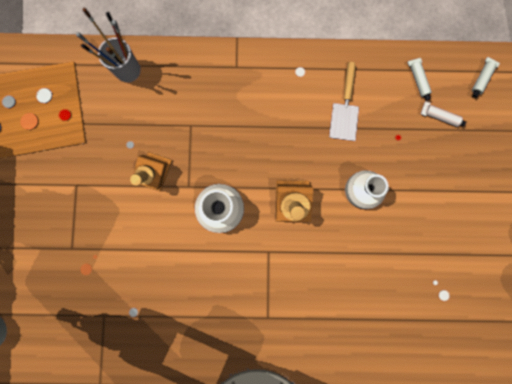

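View pics/a_scene.png

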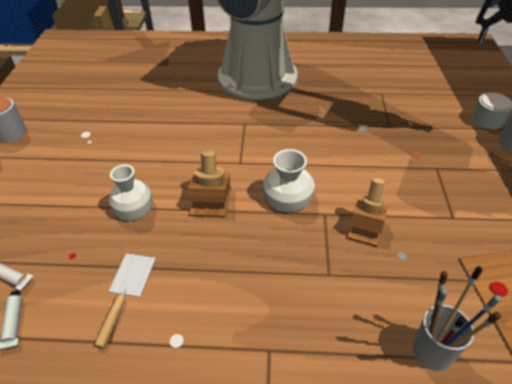

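The top view shows the small stopper and its block at about (148,173), the big one at (295,203), the big jar at (218,208) and the small jar's mouth at (376,185). In the scene view the small stopper's handle is at (376,190) and the small jar's mouth at (123,174). I'll enlarge these.

```bash
python3 - <<'E'
import cv2,numpy as np
t=cv2.imread("pics/a_top.png");s=cv2.imread("pics/a_scene.png")
def c(im,x,y,w=66,h=50):return cv2.resize(im[y:y+h,x:x+w],(396,300),interpolation=cv2.INTER_CUBIC)
cv2.imwrite("pics/b.png",np.vstack([np.hstack([c(t,115,150),c(t,343,162)]),np.hstack([c(s,340,173,92,70),c(s,90,158,92,70)])]))
E
```

```text
(no output)
```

View pics/b.png

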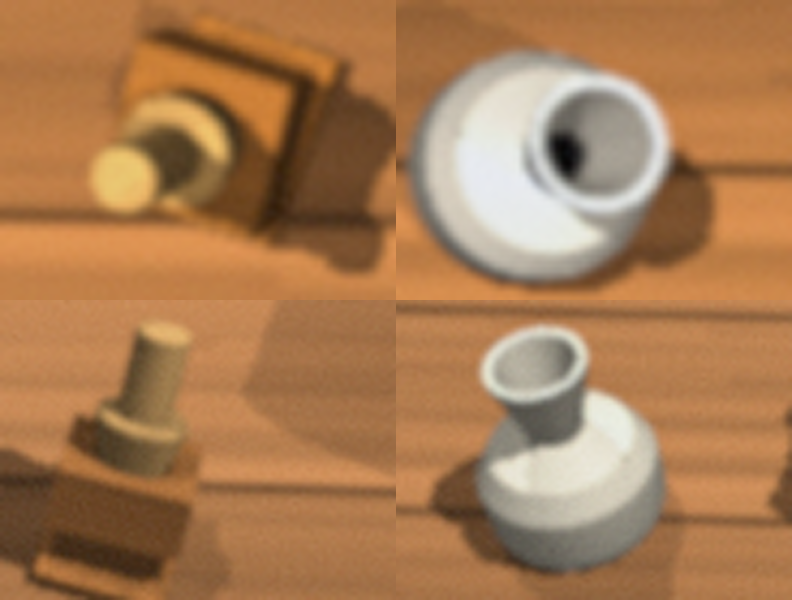

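```bash
cat > geo.py <<'E'
import numpy as np,cv2
def ray(d,p):
    K,V=d["intrinsics"],d["view"];R=V[:3,:3]
    v=R.T@np.linalg.solve(K,[p[0],p[1],1]);return -R.T@V[:3,3],v/np.linalg.norm(v)
def plane(d,p,z):
    o,v=ray(d,p);return o+v*(z-o[2])/v[2]
def tri(rs):
    A=sum(np.eye(3)-np.outer(v,v) for o,v in rs);b=sum((np.eye(3)-np.outer(v,v))@o for o,v in rs)
    x=np.linalg.solve(A,b);return x,[np.linalg.norm(np.cross(x-o,v)) for o,v in rs]
def proj(d,X):
    c=d["view"]@np.append(X,1);q=d["intrinsics"]@c[:3];return q[:2]/q[2]
E
python3 - <<'E'
import pickle;from geo import *
D=pickle.load(open("a.pkl","rb"));T,S=D["top"],D["scene"]
P=dict(end=((123,181),(164,34),.1246),rim=((181,150),(143,118),.0822),jar=((206,143),(139,65),.112))
for k,(a,b,z) in P.items():
    o=(115,150) if k!="jar" else (343,162); q=(340,173) if k!="jar" else (90,158)
    a=np.array(a)/6+o-.5; b=np.array([b[0]*92/396,b[1]*70/300])+q-.5
    x,r=tri([ray(T,a),ray(S,b)])
    print(k,a.round(1),b.round(1),"tri",x.round(4),np.round(r,4),"planes",plane(T,a,z).round(4),plane(S,b,z).round(4))
# masks: jar rim (bright ring) in top; yellow handle end
for n,d,(x0,y0,w,h) in(("top",T,(115,150,66,50)),("scene",S,(340,173,92,70))):
    hsv=cv2.cvtColor(d["frame"],cv2.COLOR_RGB2HSV)[y0:y0+h,x0:x0+w]
    m=((hsv[...,0]>15)&(hsv[...,0]<30)&(hsv[...,2]>(195 if n=="top" else 165))).astype('uint8')
    for c in cv2.findContours(m,0,1)[0]:
        if cv2.contourArea(c)>20:
            (cx,cy),ax,an=cv2.fitEllipse(c);print(n,cx+x0,cy+y0,ax,an,cv2.contourArea(c))
for n,d,(x0,y0,w,h),th in(("top",T,(363,168,30,34),0),("scene",S,(105,160,36,28),0)):
    g=d["frame"][y0:y0+h,x0:x0+w].min(2); m=(g>165).astype('uint8')
    cs,hi=cv2.findContours(m,cv2.RETR_CCOMP,1)
    for c in cs:
        if len(c)>6 and cv2.contourArea(c)>40:
            (cx,cy),ax,an=cv2.fitEllipse(c);print("jar",n,cx+x0,cy+y0,ax,an)
E
```

```text
end [135.  179.7] [377.6 180.4] tri [0.5553 0.2763 0.1096] [0.0007 0.0007] planes [0.5533 0.2722 0.1246] [0.5703 0.2709 0.1246]
rim [144.7 174.5] [372.7 200. ] tri [0.573  0.2694 0.0688] [0.0012 0.0012] planes [0.5711 0.2643 0.0822] [0.5848 0.2668 0.0822]
jar [376.8 185.3] [121.8 172.7] tri [ 0.5512 -0.2576  0.1081] [0.001 0.001] planes [ 0.5509 -0.2573  0.112 ] [ 0.5552 -0.2545  0.112 ]
top 134.71972846984863 179.40788078308105 (9.359349250793457, 10.38067626953125) 119.01970672607422 74.0
top 144.78449249267578 170.52167129516602 (6.684386253356934, 14.251078605651855) 109.70711517333984 41.5
scene 372.640380859375 199.29385566711426 (8.94295883178711, 19.368648529052734) 109.9892807006836 42.0
scene 378.62954330444336 180.69625234603882 (4.981826305389404, 12.170930862426758) 109.65933990478516 43.0
jar top 373.23097133636475 186.51001167297363 (25.946985244750977, 29.5302677154541) 18.53048324584961
jar top 375.78028106689453 185.3571071624756 (18.30004119873047, 18.94673728942871) 150.09161376953125
jar scene 136.89557075500488 183.64859580993652 (6.954216957092285, 8.237143516540527) 167.9070587158203
jar scene 121.78759002685547 172.42323207855225 (15.180436134338379, 23.769380569458008) 76.17530822753906
jar scene 122.32963752746582 172.4143419265747 (12.064322471618652, 20.931724548339844) 72.99971008300781
```

The triangulated points fit together: the rim to handle-end distance is 45 mm (46 expected) and the lean is 25°. A sloped block top (62 mm at its high edge) also explains the low heights. Next is the pre-grasp move, with a wrist view from there.

```bash
cat >> geo.py <<'E'
from scipy.spatial.transform import Rotation as Rn
az,ln=np.deg2rad(160),np.deg2rad(23)
a=np.array([np.sin(ln)*np.cos(az),np.sin(ln)*np.sin(az),np.cos(ln)])
END=np.array([.5555,.2755,.111]);FOOT=END-.096*a
def quat(axis,zdir):
    y=-axis/np.linalg.norm(axis);z=zdir-y*(zdir@y);z/=np.linalg.norm(z)
    return Rn.from_matrix(np.c_[np.cross(y,z),y,z]).as_quat()
E
python3 - <<'E'
from workcell import *;from geo import *;import pickle
best=[]
for s in(1,-1):
    q=quat(a,s*np.array([-np.sin(az),np.cos(az),0]))
    j=[kinematics.solve_ik(FOOT+h*a,q) for h in(.165,.075)];print(s,[None if k is None else np.round(k,2) for k in j])
    if j[0] is not None and j[1] is not None:best.append((np.abs(j[0]-get_obs()["joint_pos"]).max(),q))
q=min(best,key=lambda t:t[0])[1]
bot.reach(FOOT+.165*a,q)
o=get_obs();print(o["position"],FOOT+.165*a,o["joint_pos"].round(2),o["time_s"])
D={n:vision.read_camera(n) for n in("wrist","top","scene")};pickle.dump(D,open("b.pkl","wb"))
I=[cv2.cvtColor(D["wrist"]["frame"],cv2.COLOR_RGB2BGR)]
cv2.imwrite("pics/c.png",I[0])
E
```

```text
1 [array([ 0.67,  0.32,  1.93, -0.52,  0.74,  2.95]), None]
-1 [array([ 0.67,  0.32,  1.93, -0.52,  0.74, -0.19]), array([ 0.62,  0.47,  1.94, -0.62,  0.58, -0.1 ])]
[0.53020007 0.28573771 0.17488796] [0.53016547 0.28472102 0.17451483] [ 0.67  0.32  1.93 -0.52  0.74 -0.19] 1.6583
```

View pics/c.png

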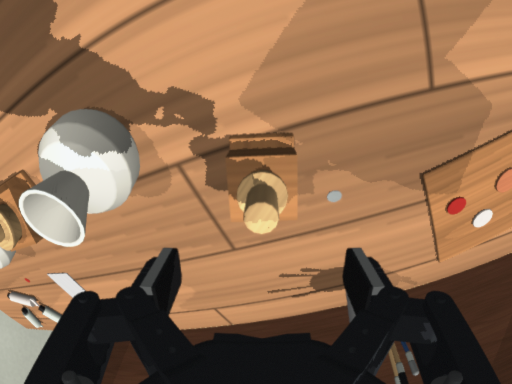

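The wrist view shows the stopper centred between the jaws, with the handle end at about (261,218), the rim at about (262,194) and the block square to the jaws. I'll compare those pixels with what the estimate predicts.

```bash
cat >> geo.py <<'E'
def fproj(d,X):
    c=(d["view"]@np.append(X,1))[:3];K=d["intrinsics"];t=np.arctan2(np.hypot(c[0],c[1]),c[2])
    u=c[:2]/np.hypot(*c[:2]);return K[:2,2]+K[0,0]*t*u
def fray(d,p):
    K,V=d["intrinsics"],d["view"];R=V[:3,:3];w=(np.array(p)-K[:2,2])/K[0,0];t=np.hypot(*w)
    return -R.T@V[:3,3],R.T@np.append(np.sin(t)*w/t,np.cos(t))
E
python3 - <<'E'
import pickle;from geo import *
D=pickle.load(open("a.pkl","rb"));W=pickle.load(open("b.pkl","rb"))["wrist"]
f=W["frame"];x0,y0=225,165;hsv=cv2.cvtColor(f,cv2.COLOR_RGB2HSV)[y0:y0+75,x0:x0+75]
m=((hsv[...,0]>15)&(hsv[...,0]<30)&(hsv[...,2]>195)).astype('uint8')
for c in cv2.findContours(m,0,1)[0]:
    if cv2.contourArea(c)>60:
        (cx,cy),ax,an=cv2.fitEllipse(c);print(cx+x0,cy+y0,ax,an,cv2.contourArea(c),cv2.boundingRect(c))
print("pred end,rim",fproj(W,END),fproj(W,FOOT+.05*a),"dir",fproj(W,END)-fproj(W,FOOT))
T,S=D["top"],D["scene"]
for n,t,s,w in(("end",(134.8,179.5),(378,180.5),(261.5,218)),("rim",(144.7,174.5),(372.7,200),(262.5,194))):
    print(n,tri([ray(T,t),ray(S,s),fray(W,w)]),tri([ray(T,t),fray(W,w)]),tri([ray(S,s),fray(W,w)]))
E
```

```text
261.2786979675293 218.29206085205078 (29.7403564453125, 33.07033920288086) 86.05391693115234 770.0 (19, 38, 35, 31)
269.31398010253906 191.9229850769043 (29.989925384521484, 40.822200775146484) 146.0831756591797 408.0 (28, 8, 35, 41)
pred end,rim [261.68743486 215.52392313] [261.62482365 195.04719911] dir [ 0.10992197 36.02513399]
end (array([0.5563204, 0.2758913, 0.111747 ]), [np.float64(0.0013035149196761963), np.float64(0.0010197890199692761), np.float64(0.0011034029119795466)]) (array([0.55489329, 0.27579715, 0.11424322]), [np.float64(0.00022967865401742982), np.float64(0.00022967865401740626)]) (array([0.55741397, 0.27525835, 0.11160186]), [np.float64(0.0005609474321031231), np.float64(0.0005609474321031583)])
rim (array([0.57263185, 0.26979211, 0.06783964]), [np.float64(0.001415325104411299), np.float64(0.001137742818694017), np.float64(0.0004874719781982545)]) (array([0.57367744, 0.26935537, 0.0656722 ]), [np.float64(0.0003561179978664301), np.float64(0.00035611799786641486)]) (array([0.57200195, 0.27055364, 0.06817235]), [np.float64(0.00024786499153415815), np.float64(0.00024786499153414297)])
```

All three views agree to about 1.5 mm. Updating END, then descending along the axis, gripping, drawing out and looking.

```bash
sed -i 's/^END=.*;/END=np.array([.5562,.2758,.112]);/' geo.py && python3 - <<'E'
from workcell import *;from geo import *;import pickle
q=quat(a,-np.array([-np.sin(az),np.cos(az),0]))
bot.servo_line(FOOT+.165*a,q,velocity=.1)
bot.servo_line(FOOT+.076*a,velocity=.08)
print(get_obs()["position"]-(FOOT+.076*a),get_obs()["wrist_force"])
hand.move_gripper(.05);hand.move_gripper(.015,45)
o=get_obs();print(o["gripper_width"],o["wrist_force"])
bot.servo_line(FOOT+.076*a+.07*a,velocity=.06)
o=get_obs();print(o["position"]-(FOOT+.146*a),o["gripper_width"],o["wrist_force"],o["time_s"])
D={n:vision.read_camera(n) for n in("wrist","top","scene")};pickle.dump(D,open("c.pkl","wb"))
w,s=[cv2.cvtColor(D[n]["frame"],cv2.COLOR_RGB2BGR) for n in("wrist","scene")]
cv2.imwrite("pics/d.png",np.hstack([w[100:384,130:400],cv2.resize(s[100:260,310:450],(270,284))]))
E
```

```text
[0.00015735 0.00024675 0.00052366] [0.12773023 0.08707648 0.24726417]
0.02491154227838919 [-1.0986501   0.87036183  3.03405014]
[-9.34957313e-05 -1.53918890e-04 -4.05309547e-04] 0.024810588645399836 [ 0.08489242 -0.73612359 -0.74542309] 5.4167
```

View pics/d.png

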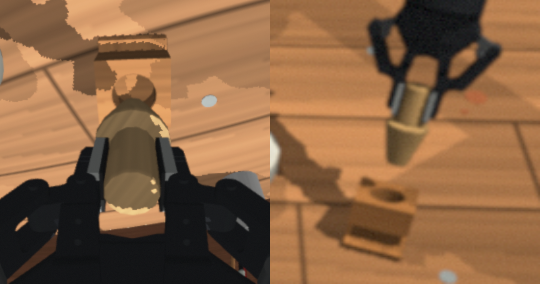

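The stopper is out and held along the tool (width 24.8 mm), and the block is empty. Now lift, swing across upright, and hold above the small jar for a check.

```bash
cat > ov.py <<'E'
from geo import *
def overlay(D,name):
    out=[]
    for n,(x,y,w,h) in(("top",(330,130,100,110)),("scene",(70,90,100,110))):
        im=cv2.cvtColor(D[n]["frame"],cv2.COLOR_RGB2BGR)[y:y+h,x:x+w]
        out.append(cv2.resize(im,(400,440),interpolation=cv2.INTER_CUBIC))
    cv2.imwrite(name,np.hstack(out))
E
python3 - <<'E'
from workcell import *;from ov import *;import pickle
J=np.array([.552,-.2565,.112])
p=get_obs()["position"];bot.servo_line([p[0],p[1],.32],velocity=.2)
j0=get_obs()["joint_pos"];c=[]
for t in np.deg2rad(np.arange(0,360,10)):
    q=quat(np.array([0,0,1.]),np.array([np.cos(t),np.sin(t),0]))
    js=[kinematics.solve_ik(J+[0,0,h],q) for h in(.208,.036)]
    if all(k is not None for k in js):c.append((np.abs(js[0]-j0)[1:].max(),t,js[0]))
m=min(c,key=lambda v:v[0]);print(np.rad2deg(m[1]),m[2].round(2),j0.round(2))
q=quat(np.array([0,0,1.]),np.array([np.cos(m[1]),np.sin(m[1]),0]));np.save("q.npy",q)
bot.reach(J+[0,0,.208],q)
bot.servo_line(J+[0,0,.096],velocity=.15)
o=get_obs();print(o["position"]-J,o["gripper_width"],o["wrist_force"],o["time_s"])
D={n:vision.read_camera(n) for n in("wrist","top","scene")};pickle.dump(D,open("d.pkl","wb"))
overlay(D,"pics/e.png")
cv2.imwrite("pics/e_w.png",D["wrist"]["frame"][:,:,::-1])
E
```

```text
0.0 [-0.44  0.27  1.59 -0.    1.28 -0.44] [ 0.66  0.16  1.78 -0.4   1.01 -0.38]
[ 0.00061404 -0.00010476  0.09686714] 0.024571983406962993 [-0.21894783  0.05052214  0.01108888] 9.375
```

View pics/e.png

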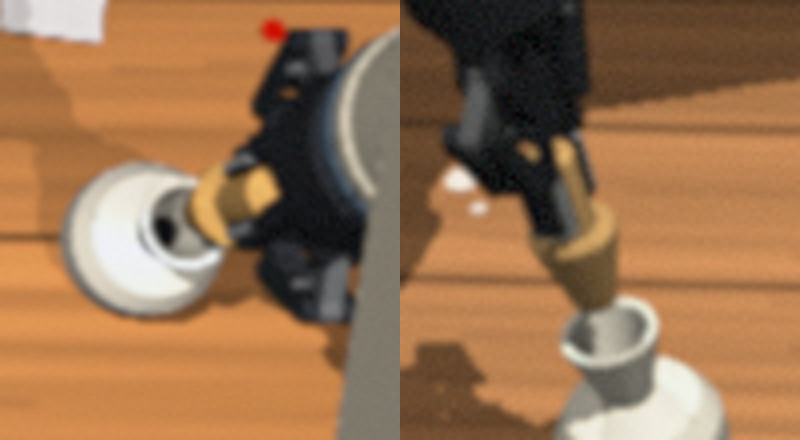

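View pics/e_w.png

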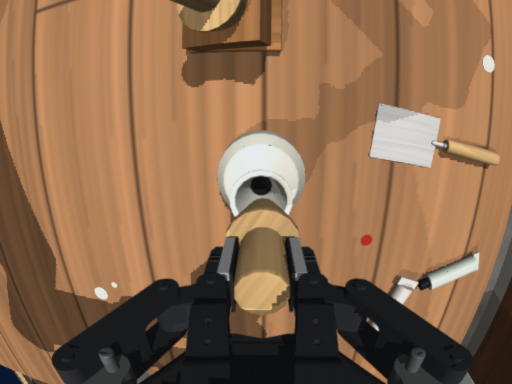

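The stopper hangs above the mouth, foot near scene-crop (597,305) and mouth centre near (610,330). In the wrist view the stopper and the jar hole line up at column 262. I'll check foot offset and tilt against projections.

```bash
python3 - <<'E'
from ov import *;import pickle
D=pickle.load(open("d.pkl","rb"));J=np.array([.5526,-.2566,.112])
for n,(x,y) in(("top",(330,130)),("scene",(70,90))):
    for z in(0,.0209,.0709,.1169):
        print(n,z,((proj(D[n],J+[0,0,z])-[x,y]+.5)*4+([400,0] if n=="scene" else [0,0])).round(1))
W=D["wrist"]
for z in(0,-.04,.0209,.0709,.1169):print("wrist",z,fproj(W,J+[0,0,z]).round(1))
# wrist jar-rim outer/inner edges & stopper edges by rows
g=W["frame"].astype(int)
for r in(190,200,205):
    row=g[r,225:305];wh=np.where((row.min(1)>150))[0]+225;print(r,wh.min(),wh.max())
b=(g[...,0]-g[...,2]>60)
for r in(225,235): print(r,[tuple(v) for v in g[r,222:302:4]])
f=pickle.load(open("a.pkl","rb"))
c=np.array([proj(f["top"],J),proj(f["scene"],J)]);print("jar pred",c.round(1))
E
```

```text
top 0 [188.  220.2]
top 0.0209 [200.7 215.5]
top 0.0709 [234.2 203.4]
top 0.1169 [269.1 190.7]
scene 0 [606.6 329.1]
scene 0.0209 [597.1 300.4]
scene 0.0709 [573.  227.6]
scene 0.1169 [549.  155.1]
wrist 0 [262.1 201.1]
wrist -0.04 [262.  186.5]
wrist 0.0209 [262.2 210.7]
wrist 0.0709 [262.4 242.5]
wrist 0.1169 [262.7 290.7]
190 225 297
200 229 292
205 230 292
225 [(np.int64(197), np.int64(141), np.int64(98)), (np.int64(188), np.int64(135), np.int64(94)), (np.int64(127), np.int64(101), np.int64(69)), (np.int64(206), np.int64(167), np.int64(114)), (np.int64(193), np.int64(156), np.int64(107)), (np.int64(208), np.int64(168), np.int64(115)), (np.int64(206), np.int64(167), np.int64(115)), (np.int64(195), np.int64(158), np.int64(109)), (np.int64(212), np.int64(172), np.int64(118)), (np.int64(216), np.int64(175), np.int64(120)), (np.int64(206), np.int64(167), np.int64(115)), (np.int64(207), np.int64(167), np.int64(114)), (np.int64(204), np.int64(166), np.int64(113)), (np.int64(207), np.int64(167), np.int64(114)), (np.int64(203), np.int64(165), np.int64(113)), (np.int64(192), np.int64(156),
[... 473 characters left out ...]
np.int64(108)), (np.int64(97), np.int64(79), np.int64(54)), (np.int64(104), np.int64(84), np.int64(58)), (np.int64(116), np.int64(94), np.int64(64)), (np.int64(127), np.int64(103), np.int64(70)), (np.int64(129), np.int64(104), np.int64(71)), (np.int64(130), np.int64(106), np.int64(72)), (np.int64(133), np.int64(108), np.int64(74)), (np.int64(130), np.int64(106), np.int64(73)), (np.int64(123), np.int64(100), np.int64(68)), (np.int64(187), np.int64(151), np.int64(104)), (np.int64(186), np.int64(151), np.int64(103)), (np.int64(183), np.int64(148), np.int64(102)), (np.int64(184), np.int64(149), np.int64(102)), (np.int64(181), np.int64(145), np.int64(100))]
jar pred [[376.5 184.5]
 [121.1 171.8]]
```

Tilt is about 2° at most, and the jar looks about 1 mm further to +y. Lowering in small steps with a force watch.

```bash
python3 - <<'E'
from workcell import *;from ov import *;import pickle
J=np.array([.552,-.2555,.112])
bot.servo_line(J+[0,0,.09],velocity=.08)
f0=get_obs()["wrist_force"];h=.09
while h>.033:
    h-=.005 if h>.06 else .0015
    bot.servo_line(J+[0,0,h],velocity=.04)
    o=get_obs();f=o["wrist_force"]-f0
    if h<.06 or np.linalg.norm(f)>2:print(round(h,4),f.round(1),o["ft_torque"].round(2))
    if f[2]>8 or np.linalg.norm(f)>14:break
print((o["position"]-J).round(4),o["gripper_width"],o["time_s"])
D={n:vision.read_camera(n) for n in("top","scene","wrist")};pickle.dump(D,open("e.pkl","wb"))
overlay(D,"pics/f.png")
E
```

```text
0.06 [0.  0.6 0. ] [ 0.01 -0.01  0.03]
0.0585 [-0.1  0.2  0.3] [-0.01  0.02  0.  ]
0.057 [-0.3  0.2 -0.5] [ 0.04  0.03 -0.02]
0.0555 [-0.6 -0.6  0. ] [-0.03  0.02 -0.02]
0.054 [-0.3  0.1  0.6] [-0.01  0.04  0.01]
0.0525 [1.2 0.3 0.6] [0.03 0.05 0.  ]
0.051 [0.2 0.  1.2] [ 0.04 -0.02 -0.02]
0.0495 [-0.6  0.   0.6] [0.02 0.02 0.09]
0.048 [ 0.7 -0.2 -0.2] [-0.03 -0.02 -0.02]
0.0465 [-0.6 -0.1  0.8] [0.   0.07 0.03]
0.045 [-0.2  0.2 -0.3] [-0.01  0.07  0.01]
0.0435 [-1.  -0.3  1.2] [-0.07  0.04 -0.  ]
0.042 [-0.2 -0.7  0.6] [ 0.04 -0.04  0.03]
0.0405 [-1.1 -0.3  0.7] [-0.02 -0.01  0.01]
0.039 [-0.3 -1.1  0.4] [-0.06  0.02 -0.01]
0.0375 [-1.1 -0.7  0.6] [-0.29  0.16 -0.04]
0.036 [-1.7 -2.   1.3] [-0.61  0.5   0.  ]
0.0345 [-4.1 -3.4  4.4] [-0.69  0.85  0.01]
0.033 [-7.1 -1.4 14.8] [-0.48  1.46  0.05]
[-0.0003 -0.0003  0.0342] 0.02482749144331066 15.925
```

View pics/f.png

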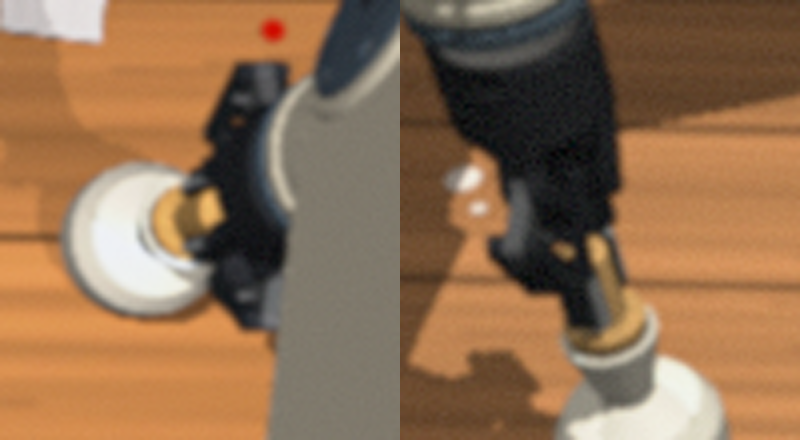

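Contact builds exactly at the expected seating height, and the plug is in the mouth. Release and retreat upward, then check.

```bash
python3 - <<'E'
from workcell import *;from ov import *;import pickle
J=np.array([.552,-.2555,.112])
bot.servo_line(J+[-.0007,-.0003,.0335],velocity=.02)
print(get_obs()["wrist_force"].round(1))
hand.move_gripper(.032);hand.move_gripper(.07);bot.dwell(.2);print(get_obs()["wrist_force"].round(1))
p=get_obs()["position"];bot.servo_line([p[0],p[1],.30],velocity=.1)
bot.reach([.40,-.05,.38],np.load("q.npy"));bot.dwell(.3)
o=get_obs();print(o["time_s"],o["gripper_width"],o["wrist_force"])
D={n:vision.read_camera(n) for n in("top","scene")};pickle.dump(D,open("f.pkl","wb"))
overlay(D,"pics/g.png")
for n,(x,y) in(("top",(330,130)),("scene",(70,90))):
    for z in(.01,.056):print(n,z,((proj(D[n],J+[0,0,z])-[x,y]+.5)*4+([400,0] if n=="scene" else [0,0])).round(1))
A=pickle.load(open("a.pkl","rb"))["scene"]["frame"][140:220,180:240].astype(int);B=D["scene"]["frame"][140:220,180:240]
print("big stopper diff",np.abs(A-B).mean())
E
```

```text
[-3.7 -1.   9. ]
[-0.2 -0.  -0.3]
20.25 0.06958724022994678 [ 0.71083056 -0.99209836 -0.65970168]
top 0.01 [192.  219.1]
top 0.056 [221.7 208.3]
scene 0.01 [604.4 314.7]
scene 0.056 [582.8 249.1]
big stopper diff 2.6966666666666668
```

View pics/g.png

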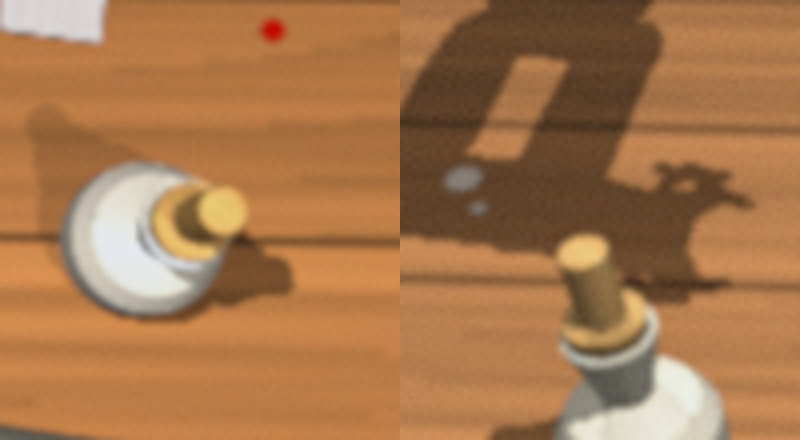

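The handle end is at top-crop (221,211) and scene-crop (583,251), against predictions for an upright, fully home stopper of (222,208) and (583,249). That is within a pixel, so I'm handing in.

```bash
python3 -c "
from workcell import *
hand_in()"
```

```text
the job is handed in; nothing more can be done
```

The smaller stopper is standing in the smaller jar's mouth and released, and the job is handed in (about 20 s of the 40 s used). I drew it out of its block along its axis and carried it across upright. I then lowered it in small steps while gripped, until the contact force built up to about 15 N at the expected seating height.

- **Stopper in the jar:** in the last pictures the handle end is within 1 original pixel (about 2 mm) of where an upright, fully home stopper would show, in both the top and scene views. The gripper was clear of everything.
- **Larger stopper:** its image patch barely changed from the start (mean difference 2.7 grey levels), so it appears unmoved. I did not measure its foot position directly.
- **Disagreements:** the stopper sat about 13 mm lower than I first expected from the block's height. A block top that slopes explains this, and the wrist view confirmed it. The views also disagreed by 1–4 mm on the jar's position, and the taper took up what was left.

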